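# Seat the test cell and give the two-button interlock reset

## Task

Push the steel test cell along its channel with the fingertips until it is fully home against the end stop, sliding it without lifting it. Then press the two green reset buttons on the console together, one fingertip on each, hold both fully down for at least two seconds, and let them come up again. Do not press the red emergency stop, and leave everything else on the bench where it stands.

Things in the scene. Friction and masses are not known exactly. Their poses are not given: they have to be found in the camera images.
- fixture: Aluminium fixture fixed to the bench, 92 (x) x 260 (y) mm. Origin: centre of its underside. Two steel rails (14 mm thick, tops 32 mm above the bench) make a channel 60 mm wide along its y axis, floor 12 mm above the bench, -y end open. At the +y end is the end stop, a steel block 68 mm high with a gauge on top (85 mm in all), inner face at y = +100 mm. The last 70 mm of floor before it are green.
- cell_home (a point): The place of the test cell's centre when it is home against the stop: fixture frame (0, 65, 34.5) mm. Axes as the fixture's.
- cell_center (a point): Centre of the loose test cell: steel block with a broad blue band over its middle, 56 (across the channel) x 70 (along it) x 45 mm high, 0.3 to 0.65 kg, brass knob on top. It stands on the channel floor: this point is 34.5, the block's top 57 and the knob's top 75 mm above the bench. It starts 70 to 120 mm short of home, towards -y. Sliding it takes a few newtons on its -y face. Axes as the fixture's.
- console: Stainless console fixed to the bench, 130 (x) x 190 (y) x 60 mm high. Origin: centre of its underside. On its top, in its frame: two green reset buttons at x = -28 mm, y = +28 and -28 mm; the red emergency stop at (34, -62) mm, 36 mm across in a yellow collar, its top 82 mm above the bench; pilot lamps and a gauge (up to 80 mm above the bench) along the +x side, for show.
- reset_left_top (a point): Centre of the top of the green reset button at console y = +28 mm: round, 28 mm across, in a black collar 44 mm across whose top is 72 mm above the bench. The button's top is 82 mm above the bench when up, 76 mm fully down (this point moves with it). The two buttons are 56 mm apart, centre to centre, along the console's y axis.
- reset_right_top (a point): The same for the green reset button at console y = -28 mm.
- reset_left (a joint): Travel of the button at console y = +28 mm, in m: 0 up, 0.006 fully down on its stop. A spring pushes it back: 1.2 N to start it, 4 N fully down (so 8 N for both).
- reset_right (a joint): The same for the button at console y = -28 mm.
- estop (a joint): Travel of the red emergency stop, in m: 0 up, 0.006 down. Not to be pressed.
- vial: Small amber jar with a white cap, 28 mm across, 55 mm high, standing between the fixture and the console. Origin at the centre of its underside. Leave alone.
- fitting: Stepped brass pipe fitting, 32 mm across, 34 mm high, standing between the fixture and the console. Origin at the centre of its underside. Leave alone.
- wrench: Steel wrench 160 mm long, lying flat nearest the robot. Leave alone.
- screwdriver: Screwdriver with a red handle, 170 mm long, lying beyond the work. Leave alone.
- beaker: Clear plastic beaker, 60 mm across, 75 mm high, beyond the work. Origin at the centre of its underside. Leave alone.
- torch: Yellow and black torch standing on its wider head, 42 mm across, 100 mm high, beyond the work. Origin at the centre of its underside. Leave alone.
- reagent: White bottle with a blue label and an orange cap, 60 mm across, 100 mm high, beyond the work. Origin at the centre of its underside. Leave alone.
Mind the look-alikes: they are no part of the job. Leave any brown look-alike of the console alone.

How it is judged:
By the outcome, as a careful person would: the job done as asked, in the order asked, and still so for the second after the job is handed in, with the robot touching nothing.
It also fails if it takes over 51 s, if anything falls off the work surface, if the arm or the gripper's body presses on something with over 40 N, if the wrist force passes 120 N, or if a joint passes its speed limit or range.

## Robot

A 7-joint arm with a two-finger parallel gripper is mounted at the origin on the work surface. World frame = base frame: x ahead of the robot, y to its left, z up, the work surface at z = 0. Lengths are in m, angles in rad, forces in N, time in s.
With the tool pointing down it reaches from about 0.425 to 1.025 m from the base axis. Payload 9.4 kg.
Tool frame: the origin (TCP) lies at the very end of the fingers, on their centre line; the grasp point (between the pads) lies behind it (arm.hold_point_z is the z of the grasp point in the tool frame, in m); z points along the fingers, y is the line along which they close (so a half turn about z gives the same grasp; the last joint's range is limited). The gripper opens to 85 mm and grips with 20 to 120 N. Pads are 22 mm wide; open, the fingers measure 114 mm over their backs; the gripper's body (76 mm by 85 mm) begins 54 mm behind the grasp point. The pads swing forward as they close: fully open they stand 13 mm farther back than shut.
Start: joints at [-1.386, 0.599, -0.003, 1.599, 0.002, 0.943, -0.08], TCP at [0.188, 0.7, 0.231] pointing down, gripper open.
Joint ranges: [-2.57, 2.57], [-0.35, 1.97], [-1.29, 1.29], [0.11, 2.56], [-1.05, 4.19], [0.11, 1.86], [-2.63, 2.63]. Speed limits (rad/s): [2.22, 2.22, 3.01, 3.01, 3.14, 3.14, 3.14].

## Interface

Orientations are given as a rotation vector (axis times angle).
In Python, from rig import arm, imaging, workorder gives the robot as it stands. The module is installed in compiled form; this text tells all that it offers.
- The arm moves only by the shell command python3 -m jog 'ROWS'. ROWS is text: rows parted by semicolons, each of 5 numbers parted by spaces: the opening, from 0 (shut) to 1 (fully open), then the shift along the tool's x, y, z in mm, then the turn about the tool's z in degrees. In form: claw x y z spin; .... A call has exactly 8 rows; each row is the pose to reach, as a shift and turn from the pose commanded when the call began, along the tool's axes at that moment; what a row does not reach only later rows make up. A row lasts 1/10 s, in which the tool goes at most 50 mm and 8.59 degrees, less where a joint would pass 70% of its speed; a pose out of reach is approached as far as the arm can. A call with a gripper value outside its range is refused whole. The fingers move at their own pace and stop on an object; the grip force is fixed at half the most. Time passes only in rows, so rows that repeat a pose let the fingers close, or fill a call up. It gives the time, the measured TCP pose, the force, the opening and the grip force at its end, in the units of the state.
- arm.get_obs(): the state, without advancing time (a new reading comes with each control period).
- imaging.snapshot(name): name is "scene" or "top" or "wrist"; returns a dict with "color" (400x640x3 uint8, red, green, blue), "camera_matrix" (3x3 intrinsics, pixels), "world_from_camera" (4x4, takes a point from camera to world coordinates). Camera axes: x right, y down, z forward; pixel columns grow to the right and rows downward; lengths in m; the calibration is good to about 2 mm. A picture is of the moment at which its call begins. There is no depth.
- workorder.hand_in(): hands the job in; it is judged then, once.
The state is a dict: "time_s": time; "q": joint angles; "qd": joint speeds; "tau": joint torques, N m; "tool_pos": TCP position; "orientation": TCP orientation; "force": force on the tool from outside, world axes, zero at the start; "ft_torque": the same for the moment, N m; "finger_gap": finger opening in m; "grasp_force": force on a finger pad.
Only numpy, scipy, OpenCV 4.12 (cv2) and the standard library are available. Lean on these libraries where they do the work, as an engineer would, in place of code of your own. Each camera call takes 0.05 s, during which the arm holds its last target. There are 200 camera calls.

## Working session

There is one attempt and no reset: what is moved stays moved. The work goes in short steps, Python scripts to look and compute and a shell command to move; the robot and the scene stay as the last step left them, time stands still between calls to the robot, and variables do not carry over. Pictures are saved under pics/ and viewed, at most 10 in all, crops included, and the job is handed in when it is done.

```bash
mkdir -p pics; cat > h.py <<'E'
import numpy as np, cv2
from rig import arm, imaging, workorder
from scipy.spatial.transform import Rotation as R
def snap(n,f):
    s=imaging.snapshot(n); cv2.imwrite('pics/'+f,s['color'][:,:,::-1]); np.savez('pics/'+f+'.npz',K=s['camera_matrix'],T=s['world_from_camera']); return s
def w(f,u,v,z):
    d=np.load('pics/'+f+'.npz'); r=d['T'][:3,:3]@np.linalg.inv(d['K'])@[u,v,1]; o=d['T'][:3,3]; return o+r*(z-o[2])/r[2]
def px(f,p):
    d=np.load('pics/'+f+'.npz'); T=np.linalg.inv(d['T']); c=d['K']@(T[:3,:3]@p+T[:3,3]); return c[:2]/c[2]
E
python3 - <<'E'
from h import *
snap('top','top1.png'); snap('scene','scene1.png')
o=arm.get_obs(); print(o['time_s'],o['tool_pos'],o['orientation'],o['force'],arm.hold_point_z,R.from_rotvec(o['orientation']).as_matrix().round(3))
E
```

```text
0.1 [0.18754924 0.69989202 0.23048484] [-4.09962740e-01 -3.11467688e+00  2.22426181e-03] [ 0.34029957 -0.66435776 -0.17727466] -0.0187 [[-0.966  0.259 -0.   ]
 [ 0.259  0.966 -0.001]
 [-0.    -0.001 -1.   ]]
```

View pics/top1.png

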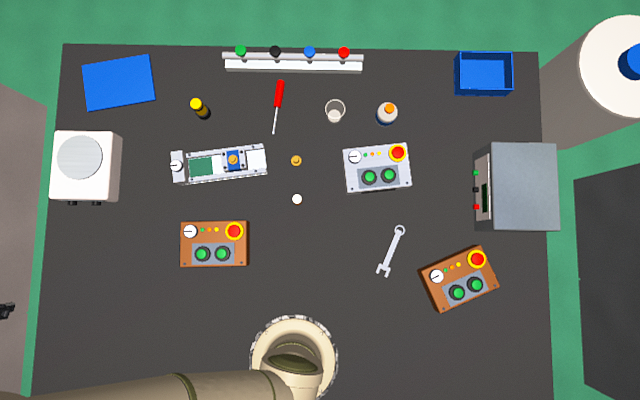

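View pics/scene1.png

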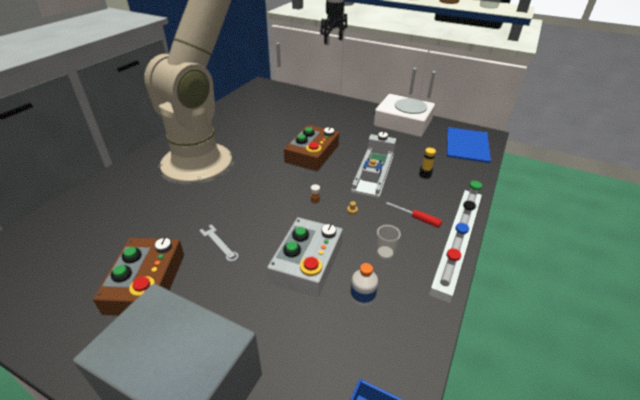

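The top view shows the fixture at (218,164), with its end stop and gauge on the left (177,166) and the cell's knob at (233,159). There are three consoles: brown at (214,244), brown at (458,278) and stainless at (378,167). Only the stainless one fits the description. Its green buttons are at (369,177) and (389,175), and its e-stop is at (397,152). I'll confirm this in an enlarged crop.

```bash
python3 - <<'E'
from h import *
im=cv2.imread('pics/top1.png')
a=cv2.resize(im[135:205,160:290],None,fx=6,fy=6,interpolation=cv2.INTER_CUBIC)[:,:780]
b=cv2.resize(im[130:205,335:425],None,fx=6,fy=6,interpolation=cv2.INTER_CUBIC)
c=np.zeros((600,800,3),np.uint8)
c1=cv2.resize(im[138:190,162:280],(800,352),interpolation=cv2.INTER_CUBIC)
c2=cv2.resize(im[138:200,335:425],(360,248),interpolation=cv2.INTER_CUBIC)
c[:352]=c1; c[352:,:360]=c2
cv2.imwrite('pics/crop1.png',c)
E
```

```text
(no output)
```

View pics/crop1.png

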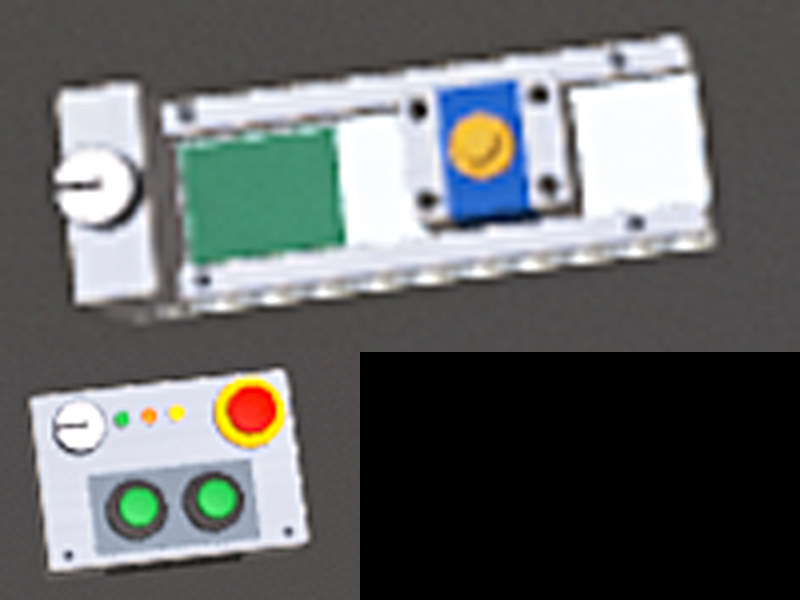

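The crop confirms the stainless console: green buttons at (370,176) and (389,174), with the e-stop on the far side. The cell is about 75 mm from the green floor's far end, and its open end points right (-y).

```bash
python3 - <<'E'
from h import *
f='top1.png'
A=lambda x,y:(162+(x+.5)/6.78-.5,138+(y+.5)/6.77-.5)
B=lambda x,y:(335+(x+.5)/4-.5,138+(y-352+.5)/4-.5)
P=lambda uv,z:w(f,*uv,z).round(4)
print('T',np.load('pics/top1.png.npz')['T'][:3,3])
k=P(A(483,147),.075);print('knob',k)
r1=P(A(685,38),.032);r2=P(A(712,235),.032);l1=P(A(165,105),.032);l2=P(A(190,295),.032)
print('rails',r1,r2,l1,l2)
s=[P(A(*q),.068) for q in [(58,92),(138,85),(155,297),(77,302)]];print('stop',s)
for a,b in((r1,l1),(r2,l2),(s[1],s[2]),(r1,r2)):print(np.degrees(np.arctan2(*(b-a)[:2])))
g1=P(B(140,505),.082);g2=P(B(216,498),.082);e=P(B(251,409),.082)
print('btn',g1,g2,e,'d',np.linalg.norm(g1-g2),np.degrees(np.arctan2(*(g1-g2)[:2])))
for a in((33,397),(285,370),(308,542),(52,571)):print(P(B(*a),.06))
print('vial',P((297,199),.055),'fit',P((296,160),.034))
E
```

```text
T [ 0.33541388 -0.06386135  1.29547398]
knob [0.5725 0.1831 0.075 ]
rails [0.6314 0.105  0.032 ] [0.5436 0.0903 0.032 ] [0.5971 0.3319 0.032 ] [0.513  0.3165 0.032 ]
stop [array([0.5944, 0.3665, 0.068 ]), array([0.5981, 0.3326, 0.068 ]), array([0.5068, 0.3203, 0.068 ]), array([0.5041, 0.3531, 0.068 ])]
-8.596198499991884
-7.704119277512818
-97.67273096178614
-99.50464595250703
btn [ 0.5304 -0.2091  0.082 ] [ 0.5364 -0.2632  0.082 ] [ 0.6014 -0.2884  0.082 ] d 0.05443170032251425 -6.328567526245285
[ 0.6122 -0.1334  0.06  ]
[ 0.6358 -0.3175  0.06  ]
[ 0.5091 -0.3333  0.06  ]
[ 0.4846 -0.1485  0.06  ]
vial [ 0.4633 -0.0028  0.055 ] fit [0.5818 0.004  0.034 ]
```

```bash
python3 -m jog '0 -33 -29 0 8.3; 0 -66 -58 0 16.6; 0 -99 -87 0 25; 0 -132 -116 0 33.3; 0 -165 -145 0 41.6; 0 -198 -174 0 50; 0 -231 -203 0 58.3; 0 -264 -232 0 66.7'; python3 - <<'E'
from h import *
o=arm.get_obs(); M=R.from_rotvec(o['orientation']).as_matrix(); print(M.round(3), M.T@(np.array([.584,.1187,.13])-o['tool_pos'])*1000,o['q'])
E
```

```text
time_s: 0.9
tool_pos: [0.3832, 0.4062, 0.2312]
orientation: [-2.062, -2.37, 0.0]
force: [1.4, 0.0, -0.4]
finger_gap: 0.0
grasp_force: 0.0
[[-0.139  0.99  -0.   ]
 [ 0.99   0.139 -0.   ]
 [-0.    -0.    -1.   ]] [-312.57732592  158.99883275  101.23577204] [-1.15255454  0.41405385  0.3291131   1.99929874 -0.19044143  0.75741035
 -0.57126305]
```

```bash
python3 -m jog '0 -42 21 0 0; 0 -84 42 0 0; 0 -126 64 10 0; 0 -168 86 20 0; 0 -210 107 30 0; 0 -252 128 45 0; 0 -290 147 60 0; 0 -312 158 80 0'; python3 - <<'E'
from h import *
o=arm.get_obs(); M=R.from_rotvec(o['orientation']).as_matrix(); print(o['tool_pos'],M.T@(np.array([.584,.1187,.03])-o['tool_pos'])*1000,o['q'])
snap('wrist','wr1.png'); print([px('wr1.png',p) for p in ([.5725,.1831,.075],[.5304,-.2091,.082])])
snap('top','top2.png'); im=cv2.imread('pics/top2.png')
cv2.imwrite('pics/both.png',np.vstack([cv2.imread('pics/wr1.png')[:,:], ])); 
c=np.zeros((600,640,3),np.uint8);c[:400]=cv2.imread('pics/wr1.png');c[400:,:400]=cv2.resize(im[140:200,165:285],(400,200));cv2.imwrite('pics/both.png',c)
E
```

```text
time_s: 1.7
tool_pos: [0.5861, 0.1182, 0.1511]
orientation: [2.058, 2.371, 0.001]
force: [0.3, 1.4, -0.5]
finger_gap: -0.0001
grasp_force: 0.0
[0.58607905 0.11821202 0.15111068] [  0.91291816  -2.20174795 121.1060529 ] [-0.48139049  0.56093643  0.27601165  1.98300559 -0.24711597  0.627835
  0.09651653]
[array([314.61253051, 120.49725971]), array([232.99809022, 461.57839592])]
```

View pics/both.png

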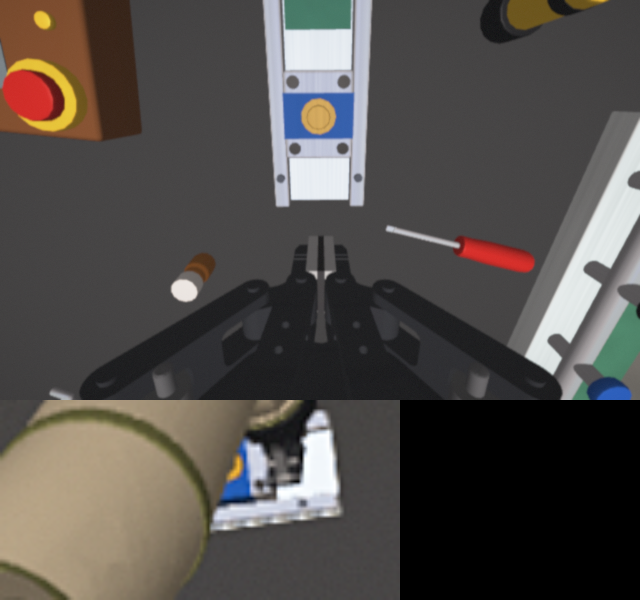

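The wrist view shows the channel straight ahead: its centre line runs from (318,0) to (319.5,206), so the yaw is right. The knob is at (318.5,116.5), and the fingers are centred behind the cell.

```bash
python3 - <<'E'
from h import *
o=arm.get_obs(); M=R.from_rotvec(o['orientation']).as_matrix()
for n,u,v,z in(('knob',318.5,116.5,.075),('face',319,157,.057),('railL',282.5,206,.032),('railR',357,205,.032),('greenedge',318,29,.012)):
    p=w('wr1.png',u,v,z);print(n,p.round(4),(M.T@(p-o['tool_pos'])*1000).round(1))
E
```

```text
knob [0.575  0.1864 0.075 ] [69.9  0.2 73.8]
face [0.5801 0.1527 0.057 ] [35.9  0.6 91.9]
railL [0.5517 0.0942 0.032 ] [-18.1 -35.6 117.1]
railR [0.6246 0.1056 0.032 ] [-16.9  38.3 116.9]
greenedge [0.5645 0.2566 0.012 ] [141.   -0.3 136.6]
```

```bash
python3 -m jog '0 0 0 30 0; 0 0 0.5 60 0; 0 0 0.5 85 0; 0 0 0.5 105 0; 0 0 0.5 118 0; 0 0 0.5 122 0; 0 4 0.5 122 0; 0 8 0.5 122 0'; python3 -m jog '0 4 0 0 0; 0 8 0 0 0; 0 12 0 0 0; 0 16 0 0 0; 0 20 0 0 0; 0 24 0 0 0; 0 28 0 0 0; 0 32 0 0 0'
```

```text
time_s: 2.6
tool_pos: [0.5837, 0.1305, 0.0302]
orientation: [2.055, 2.376, 0.002]
force: [-0.4, 0.3, -0.3]
finger_gap: 0.0001
grasp_force: 0.0
time_s: 3.4
tool_pos: [0.5794, 0.1603, 0.0299]
orientation: [2.055, 2.373, 0.0]
force: [0.3, -4.3, 4.0]
finger_gap: -0.0004
grasp_force: 2.7
```

```bash
python3 -m jog '0 6 0 0 0; 0 13 0 0 0; 0 20 0 0 0; 0 27 0 0 0; 0 34 0 0 0; 0 41 0 0 0; 0 48 0 0 0; 0 54 0 0 0'; python3 -m jog '0 4 0 0 0; 0 8 0 0 0; 0 12 0 0 0; 0 15 0 0 0; 0 18 0 0 0; 0 20 0 0 0; 0 22 0 0 0; 0 23 0 0 0'
```

```text
time_s: 4.2
tool_pos: [0.5714, 0.2141, 0.0298]
orientation: [2.055, 2.374, -0.0]
force: [0.9, -4.6, 4.4]
finger_gap: 0.0002
grasp_force: 2.7
time_s: 5.0
tool_pos: [0.568, 0.2368, 0.0296]
orientation: [2.055, 2.374, -0.0]
force: [1.0, -6.0, 4.1]
finger_gap: -0.0001
grasp_force: 2.7
```

```bash
python3 - <<'E'
from h import *
snap('wrist','wr2.png'); o=arm.get_obs(); print(o['tool_pos'],o['force'])
E
```

```text
[0.56795152 0.23701872 0.02963124] [ 0.20477903 -4.54452967  3.92143209]
```

View pics/wr2.png

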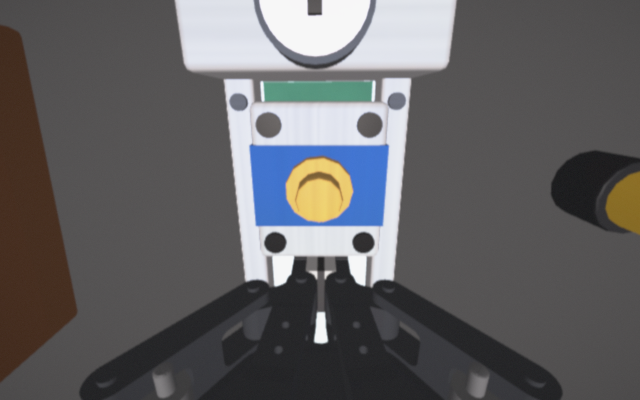

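The cell is on the green floor, with a strip of green (rows 80–101) still showing before the stop. I'll keep pushing gently.

```bash
python3 -m jog '0 1 0 0 0; 0 2 0 0 0; 0 3 0 0 0; 0 4 0 0 0; 0 5 0 0 0; 0 6 0 0 0; 0 7 0 0 0; 0 8 0 0 0'; python3 -m jog '0 0.5 0 0 0; 0 1 0 0 0; 0 1.5 0 0 0; 0 2 0 0 0; 0 2.5 0 0 0; 0 3 0 0 0; 0 3.5 0 0 0; 0 4 0 0 0'
```

```text
time_s: 5.85
tool_pos: [0.5668, 0.2446, 0.0296]
orientation: [2.056, 2.374, -0.001]
force: [1.6, -5.1, 4.5]
finger_gap: -0.0
grasp_force: 2.8
time_s: 6.65
tool_pos: [0.5666, 0.2465, 0.0296]
orientation: [2.056, 2.372, -0.003]
force: [1.3, -12.5, 5.4]
finger_gap: -0.0
grasp_force: 6.2
```

```bash
python3 -m jog '0 0.5 0 0 0; 0 1 0 0 0; 0 1.5 0 0 0; 0 2 0 0 0; 0 2.5 0 0 0; 0 3 0 0 0; 0 3 0 0 0; 0 3 0 0 0'; python3 -c "
from h import *
snap('wrist','wr3.png')"
```

```text
time_s: 7.45
tool_pos: [0.5669, 0.2466, 0.0297]
orientation: [2.058, 2.368, -0.005]
force: [2.8, -18.4, 5.8]
finger_gap: -0.0001
grasp_force: 9.4
```

View pics/wr3.png

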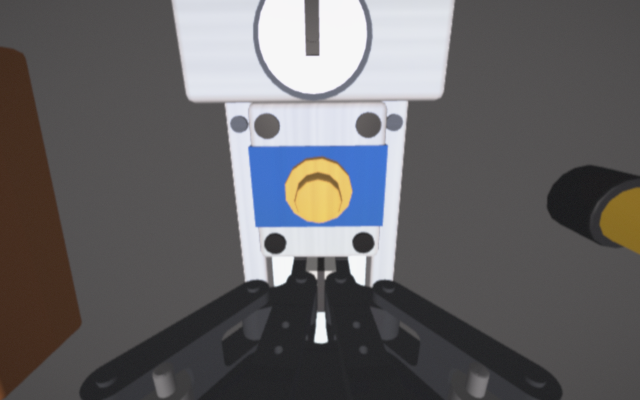

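The cell is home: no gap shows at the stop (row 101), and the force rises with no further motion. Now I'll back off, lift and set the fingers half open.

```bash
python3 -m jog '0 -8 0 0 0; 0 -16 0 0 0; 0 -26 0 0 0; 0 -30 0 30 0; 0 -30 0 0 0; 0 -30 0 -45 0; 0 -30 0 -90 0; 0 -30 0 -135 0' --help 2>&1 | head -3; python3 - <<'E'
from h import *
o=arm.get_obs(); print(o['time_s'],o['tool_pos'])
E
```

```text
invalid input: not JSON, or not a number
7.5 [0.56687996 0.24659378 0.02968437]
```

That call was refused, which was lucky because row 4 had a wrong z sign. Here are the corrected rows.

```bash
python3 -m jog '0 -8 0 0 0; 0 -16 0 0 0; 0 -26 0 0 0; 0 -30 0 -10 0; 0 -30 0 -40 0; 0 -30 0 -80 0; 0.5 -30 0 -120 0; 0.5 -30 0 -150 0'; python3 - <<'E'
from h import *
o=arm.get_obs(); M=R.from_rotvec(o['orientation']).as_matrix(); print(o['q'],M.T@(np.array([.5334,-.2362,.18])-o['tool_pos'])*1000)
E
```

```text
time_s: 8.3
tool_pos: [0.5701, 0.2231, 0.1824]
orientation: [2.055, 2.376, 0.003]
force: [0.3, 0.2, -0.3]
finger_gap: 0.0284
grasp_force: 0.0
[-0.69238719  0.53997311  0.33715606  1.92881628 -0.26378751  0.71327111
 -0.05433925] [-449.23158114 -102.60350544    1.75148262]
```

```bash
python3 -m jog '0.5 -46 -10 0 8; 0.5 -92 -21 0 16; 0.5 -138 -32 0 24; 0.5 -184 -42 0 32; 0.5 -230 -52 0 40; 0.5 -276 -63 0 48; 0.5 -322 -74 0 56; 0.5 -360 -82 0 64'; python3 - <<'E'
from h import *
o=arm.get_obs(); M=R.from_rotvec(o['orientation']).as_matrix(); print(o['q'],M.T@(np.array([.5334,-.2362,.18])-o['tool_pos'])*1000, np.degrees(np.arctan2(M[1,0],M[0,0])))
E
```

```text
time_s: 9.1
tool_pos: [0.54, -0.1475, 0.1803]
orientation: [-3.005, -0.916, -0.002]
force: [1.1, -0.1, -0.5]
finger_gap: 0.0424
grasp_force: 0.0
[-0.25888868  0.53861605  0.62724418  2.05758142 -0.49166354  0.69343419
 -0.29088016] [-54.93084848  69.90080014   0.23949353] 33.90861514165774
```

```bash
python3 -m jog '0.5 -22 13 0 7; 0.5 -45 26 0 14; 0.5 -68 39 0 21; 0.5 -91 52 0 26.7; 0.5 -91 52 0 26.7; 0.5 -91 52 0 26.7; 0.5 -91 52 0 26.7; 0.5 -91 52 0 26.7'; python3 - <<'E'
from h import *
snap('wrist','wr4.png')
E
```

```text
time_s: 9.9
tool_pos: [0.4953, -0.2383, 0.1794]
orientation: [-3.134, -0.212, -0.001]
force: [-0.3, 0.4, 0.3]
finger_gap: 0.0425
grasp_force: 0.0
```

View pics/wr4.png

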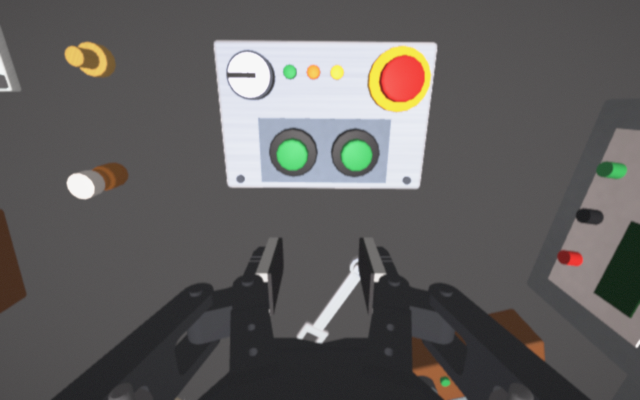

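The wrist view shows the stainless console square on, with the green buttons at (292,155) and (356,155) and the e-stop at (403,77). The fingertips are at about (274,240) and (368,240).

```bash
python3 - <<'E'
from h import *
im=cv2.cvtColor(cv2.imread('pics/wr4.png'),cv2.COLOR_BGR2HSV)
m=cv2.inRange(im,(50,120,70),(75,255,255)); n,_,st,c=cv2.connectedComponentsWithStats(m)
o=arm.get_obs(); M=R.from_rotvec(o['orientation']).as_matrix()
for i in range(1,n):
    if st[i,4]>300: p=w('wr4.png',*c[i],.082);print(c[i],st[i],p.round(4),(M.T@(p-o['tool_pos'])*1000).round(1))
p=np.array(o['tool_pos'])
for y in(-.0425,-.0355,-.028,-.021,.021,.028,.0355):
    print(y,[px('wr4.png',p+M@np.array([x,y,z])) .round(0) for x,z in((11,-.006),(.011,-.006))])
E
```

```text
[291.82245431 154.22062663] [277 139  31  31 766] [ 0.5293 -0.2094  0.082 ] [ 37.6 -24.1  97.4]
[356.04036458 154.890625  ] [341 140  31  31 768] [ 0.5361 -0.264   0.082 ] [37.  30.9 97.3]
[611.49438202 169.85393258] [597 163  29  15 356] [ 0.5531 -0.4868  0.082 ] [ 23.9 254.   97.2]
-0.0425 [array([ 324., 1080.]), array([240., 238.])]
-0.0355 [array([ 323., 1080.]), array([254., 238.])]
-0.028 [array([ 323., 1080.]), array([268., 238.])]
-0.021 [array([ 322., 1080.]), array([281., 238.])]
0.021 [array([ 319., 1080.]), array([359., 238.])]
0.028 [array([ 318., 1080.]), array([372., 238.])]
0.0355 [array([ 317., 1080.]), array([386., 238.])]
```

```bash
python3 -m jog '0.577 10 1 5 0; 0.577 20 2 15 0; 0.577 30 3 25 0; 0.577 37.3 3.4 35 0; 0.577 37.3 3.4 50 0; 0.577 37.3 3.4 65 0; 0.577 37.3 3.4 77 0; 0.577 37.3 3.4 80 0'; python3 - <<'E'
from h import *
o=arm.get_obs(); M=R.from_rotvec(o['orientation']).as_matrix();p=np.array(o['tool_pos'])
print(((np.array([[.5293,-.2094,.082],[.5361,-.264,.082]])-p)@M*1000).round(1))
snap('wrist','wr5.png')
E
```

```text
time_s: 10.75
tool_pos: [0.531, -0.2376, 0.0975]
orientation: [-3.134, -0.207, 0.004]
force: [-1.2, -0.3, 0.8]
finger_gap: 0.0493
grasp_force: 0.0
[[  2.1 -28.2  15.6]
 [  1.6  26.9  15.5]]
```

View pics/wr5.png

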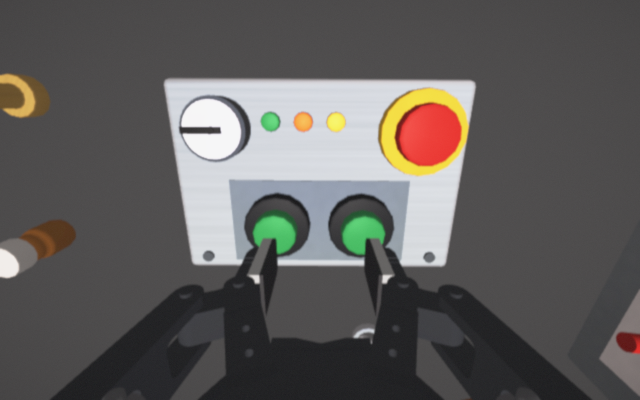

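Each tip sits over its own button: the tips are at (270,250) and (375,250), the buttons at (274,235) and (363,235). Now I'll descend slowly.

```bash
python3 -m jog '0.577 1 -0.5 3 0; 0.577 1.5 -0.5 6 0; 0.577 1.5 -0.5 9 0; 0.577 1.5 -0.5 11 0; 0.577 1.5 -0.5 13 0; 0.577 1.5 -0.5 15 0; 0.577 1.5 -0.5 17 0; 0.577 1.5 -0.5 18 0'; python3 -m jog '0.577 0 0 1 0; 0.577 0 0 2 0; 0.577 0 0 3 0; 0.577 0 0 3 0; 0.577 0 0 4 0; 0.577 0 0 4 0; 0.577 0 0 4 0; 0.577 0 0 4 0'
```

```text
time_s: 11.6
tool_pos: [0.5335, -0.2371, 0.0811]
orientation: [-3.135, -0.208, 0.0]
force: [0.9, -0.5, -1.0]
finger_gap: 0.0491
grasp_force: 0.0
time_s: 12.4
tool_pos: [0.5336, -0.2371, 0.0774]
orientation: [3.135, 0.208, 0.0]
force: [-0.2, 0.2, 3.7]
finger_gap: 0.0491
grasp_force: 1.9
```

```bash
python3 -m jog '0.577 0 0 1 0; 0.577 0 0 2 0; 0.577 0 0 3 0; 0.577 0 0 4 0; 0.577 0 0 5 0; 0.577 0 0 5 0; 0.577 0 0 5 0; 0.577 0 0 5 0'; python3 -m jog '0.577 0 0 0.5 0; 0.577 0 0 1 0; 0.577 0 0 1.5 0; 0.577 0 0 2 0; 0.577 0 0 2 0; 0.577 0 0 2 0; 0.577 0 0 2 0; 0.577 0 0 2 0'
```

```text
time_s: 13.2
tool_pos: [0.5336, -0.2371, 0.0731]
orientation: [-3.134, -0.208, -0.001]
force: [-2.8, 2.6, 15.7]
finger_gap: 0.0492
grasp_force: 7.8
time_s: 14.0
tool_pos: [0.5337, -0.2372, 0.0728]
orientation: [-3.134, -0.207, -0.004]
force: [-6.5, 5.9, 37.9]
finger_gap: 0.0496
grasp_force: 18.8
```

Bottomed out. I'll ease off slightly and hold.

```bash
for i in 1; do python3 -m jog '0.577 0 0 -0.8 0; 0.577 0 0 -0.8 0; 0.577 0 0 -0.8 0; 0.577 0 0 -0.8 0; 0.577 0 0 -0.8 0; 0.577 0 0 -0.8 0; 0.577 0 0 -0.8 0; 0.577 0 0 -0.8 0'; done
python3 -m jog '0.577 0 0 0 0; 0.577 0 0 0 0; 0.577 0 0 0 0; 0.577 0 0 0 0; 0.577 0 0 0 0; 0.577 0 0 0 0; 0.577 0 0 0 0; 0.577 0 0 0 0'
python3 -c "
from h import *
snap('wrist','wr6.png')"
python3 -m jog '0.577 0 0 0 0; 0.577 0 0 0 0; 0.577 0 0 0 0; 0.577 0 0 0 0; 0.577 0 0 0 0; 0.577 0 0 0 0; 0.577 0 0 0 0; 0.577 0 0 0 0'
python3 -m jog '0.577 0 0 0 0; 0.577 0 0 0 0; 0.577 0 0 0 0; 0.577 0 0 0 0; 0.577 0 0 0 0; 0.577 0 0 0 0; 0.577 0 0 0 0; 0.577 0 0 0 0'
```

```text
time_s: 14.8
tool_pos: [0.5337, -0.2372, 0.0729]
orientation: [-3.134, -0.208, -0.003]
force: [-6.1, 3.6, 28.9]
finger_gap: 0.0495
grasp_force: 14.4
time_s: 15.6
tool_pos: [0.5337, -0.2372, 0.0729]
orientation: [-3.134, -0.208, -0.003]
force: [-5.1, 4.1, 29.8]
finger_gap: 0.0493
grasp_force: 14.4
time_s: 16.45
tool_pos: [0.5337, -0.2372, 0.0729]
orientation: [-3.134, -0.208, -0.003]
force: [-5.0, 3.9, 28.5]
finger_gap: 0.0494
grasp_force: 14.4
time_s: 17.25
tool_pos: [0.5337, -0.2372, 0.073]
orientation: [-3.134, -0.208, -0.003]
force: [-5.3, 4.6, 29.2]
finger_gap: 0.0492
grasp_force: 14.4
```

View pics/wr6.png

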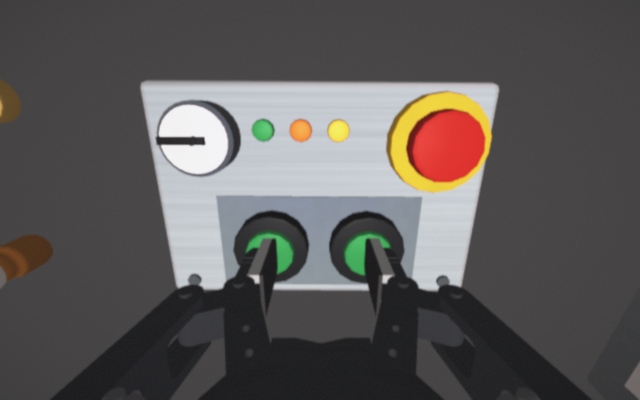

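Both buttons are pressed, one tip on each: (268,250) and (370,250). They've been held down for over 3 s, so I'll release.

```bash
python3 -m jog '0.577 0 0 -3 0; 0.577 0 0 -7 0; 0.577 0 0 -12 0; 0.577 0 0 -25 0; 0.577 0 0 -50 0; 0.577 0 0 -80 0; 0.577 0 0 -110 0; 0.577 0 0 -130 0'; python3 -m jog '0.577 -20 0 0 0; 0.577 -60 0 0 0; 0.577 -60 0 0 0; 0.577 -60 0 0 0; 0.577 -60 0 0 0; 0.577 -60 0 0 0; 0.577 -60 0 0 0; 0.577 -60 0 0 0'; python3 - <<'E'
from h import *
snap('top','top3.png'); snap('wrist','wr7.png')
c=np.zeros((600,640,3),np.uint8);c[:200,:320]=cv2.resize(cv2.imread('pics/wr7.png'),(320,200));c[200:]=cv2.imread('pics/top3.png');cv2.imwrite('pics/end.png',c)
E
```

```text
time_s: 18.05
tool_pos: [0.5338, -0.2375, 0.2035]
orientation: [3.134, 0.208, 0.002]
force: [-0.0, -0.3, -0.0]
finger_gap: 0.0489
grasp_force: 0.0
time_s: 18.85
tool_pos: [0.4744, -0.2449, 0.2009]
orientation: [3.134, 0.209, -0.0]
force: [-0.5, -0.2, -0.1]
finger_gap: 0.0494
grasp_force: 0.0
```

View pics/end.png

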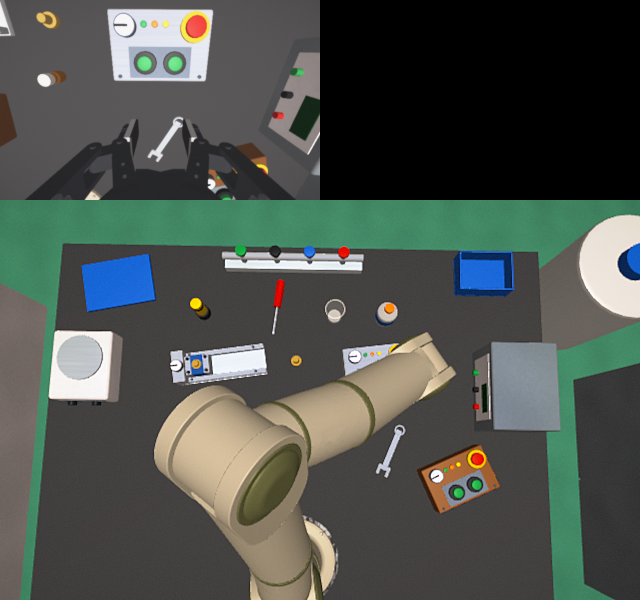

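The cell is home at (196,364) against the stop. The buttons are up at (145,63) and (174,63) in the inset, and nothing else has moved.

```bash
python3 -c "
from h import *
print(workorder.hand_in())"
```

```text
the job is handed in; nothing more can be done
None
```

The job is handed in at about 19 s: the cell is home against the end stop, and both green reset buttons were held fully down for over three seconds, then released. The emergency stop was not pressed, and in the last pictures nothing else in view had moved.

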